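# Hold a drum microphone boom at its mark, then lay it down

### The arm

A 6-joint arm with a two-finger parallel gripper is mounted at the origin on the work surface. World frame = base frame: x ahead of the robot, y to its left, z up, the work surface at z = 0. Lengths are in m, angles in rad, forces in N, time in s.
With the tool pointing down it reaches from about 0.275 to 0.85 m from the base axis. Payload 19 kg.
Tool frame: the origin (TCP) lies on the centre line of the jaws, within the pads' length; the fingertips stand 22 mm ahead of it and the grasp point (between the pads) lies 3 mm ahead of it; z points along the fingers, y is the line along which they close (so a half turn about z gives the same grasp; the last joint's range is limited). The gripper opens to 85 mm and grips with 20 to 120 N. Pads are 22 mm wide; open, the fingers measure 114 mm over their backs; the gripper's body (76 mm by 85 mm) begins 54 mm behind the grasp point. The pads swing forward as they close: fully open they stand 13 mm farther back than shut.
Start: joints at [-1.442, 0.15, 1.437, -0, 1.554, -0.134], TCP at [0.149, -0.555, 0.253] pointing down, gripper open.
Joint ranges: [-2.8, 2.8], [-0.68, 2.1], [0.12, 2.68], [-1.39, 4.53], [0.16, 2.79], [-2.81, 2.81]. Speed limits (rad/s): [1.89, 1.89, 2.22, 3.01, 3.01, 3.01].

### API

Orientations are given as [roll, pitch, yaw] about the fixed x, y, z axes, in that order (R = Rz(yaw) Ry(pitch) Rx(roll)).
In Python, from workcell import * gives the robot as it stands.
- The arm moves only by the tool jog_arm, never from a script. Its argument "series" is a list of rows, each a list of 7 numbers: the opening, from 0 (shut) to 1 (fully open), then the shift along the tool's x, y, z in m, then the turn, a rotation vector about the tool's x, y, z in degrees. In form: [[hand, x, y, z, rx, ry, rz], ...]. A call has 1 to 5 rows; each row is the pose to reach, as a shift and turn from the pose commanded when the call began, along the tool's axes at that moment; what a row does not reach only later rows make up. A row lasts 1/12 s, in which the tool goes at most 41.7 mm and 7.16 degrees, less where a joint would pass 70% of its speed; a pose out of reach is approached as far as the arm can. A call with a gripper value outside its range is refused whole. The fingers move at their own pace and stop on an object; the grip force is fixed at half the most. Time passes only in rows, so rows that repeat a pose let the fingers close. It gives the time, the measured TCP pose, the force, the opening and the grip force at its end, in the units of the state.
- get_obs(): the state, without advancing time (a new reading comes with each control period).
- grab_frame(name): name is "scene" or "side" or "wrist"; returns the picture (480x640x3 uint8, red, green, blue); there is no depth.
- camera_params(name): a dict with "vertical_fov" (degrees; the focal length in pixels is half the picture's height over the tangent of half this angle, whatever the lens; pixels are square), "cx", "cy" (the principal point, pixels), "world_to_cam" (4x4, takes a point from world to camera coordinates); the wrist camera has in their place "T_tool_cam" (4x4, takes a point from camera to tool coordinates, whose origin is the TCP and whose axes are the flange's). Camera axes: x right, y down, z forward; pixel columns grow to the right and rows downward; lengths in m; the calibration is good to about 2 mm. A picture is of the moment at which its call begins: read the wrist's pose just before it. camera_params takes no time and is no camera call.
- sign_off(): hands the job in; it is judged then, once.
Trained networks look in the newest picture that a camera, given by its name, has taken for a name from the list of things; names that differ only in an ending like _2 or _b are one class to them, and where a whole thing is asked for, a point or a joint stands for the part that bears it (a point fixed in the world has none). Each returns a list of dicts, best first, with "p" (0 to 1); they miss things now and then, are a little off and sometimes report something else, mostly with a low value. They report only what shows in the picture. A call takes as long as a camera call.
- find_in(camera, target): "position" ([x, y, z] in m, in world coordinates, good to about 4 mm: the middle of the surface that is visible of it).
- masks_of(camera, target): "mask" (480x640 bool, what is visible of it).
- mark_of(camera, target): "position" ([x, y, z] in m, in world coordinates, good to about 4 mm: a listed point, or the origin of a listed thing).
The state is a dict: "clock": time; "joints": joint angles; "qvel": joint speeds; "effort": joint torques, N m; "tcp_pos": TCP position; "eef_rot": TCP orientation; "force": force on the tool from outside, world axes, zero at the start; "wrist_torque": the same for the moment, N m; "opening": opening from 0.0 (shut) to 1.0 (fully open); "gripper_force": force on a finger pad.
Only numpy, scipy, OpenCV 4.12 (cv2) and the standard library are available. Lean on these libraries where they do the work, as an engineer would, in place of code of your own. Each camera call takes 0.05 s, during which the arm holds its last target. There are 200 camera calls.

### The job

Raise the counterbalanced microphone boom off its rest using only its sprung hand lever, and keep its pointer at the sliding tab on the arc for a full six seconds while a test take is recorded. Then lower it gently until the boom lies on its rest again, and let go of the lever; never let the boom swing fast, drop, or hit its upper stop, and do not touch the tab, the boom, the microphone or the counterweight.

Things in the scene. Friction and masses are not known exactly. Their poses are not given: they have to be found in the camera images.
- stand: Dark steel boom stand, fixed. Origin on the table under the pivot; x parallel to the pivot axis, away from the robot; y to the microphone side; z up. 160 x 200 mm foot plate, column on the boom's far side, two rubber-topped posts (rest under the microphone half, upper stop under the counterweight half), aluminium arc of 150 mm radius about the pivot.
- pivot (a point): Centre of the pivot, 140 mm above the stand's origin. Boom, lever, pointer and tab turn about the line through it along the stand's x. Nominal model, a = boom angle, f = lever angle from upright (same sense, both to the world): J a'' = -T + G sin(a) + k (f-a) + c (f'-a') - b a'; J 0.065 kg m2, G 0.45 N m/rad, k 0.30 N m/rad, c 0.02, b 0.06 N m s/rad, T 0.08 (-0.02 to 0.18) N m.
- boom (a joint): Boom angle, rad: 0 level, positive raises the microphone; -0.26 lies on the rest (start), +0.26 is the upper stop. Low friction, top-heavy (1.27 kg about 36 mm above the pivot, T: microphone side heavier, not exactly known): it tips away from any balance point. See pivot for the model. Faster than 0.7 rad/s either way is too fast.
- counterweight: Dark steel disc weight, 64 mm across, 36 mm thick, clamped on the boom tube's -y end about 170 mm from the pivot (differs by up to 6 mm). Origin at its centre. Not to be touched.
- grip (a point): Grip point: middle of a round black handle bar, 18 mm thick, 76 mm long, along the stand's x; 78 mm from the pivot towards the robot, 130 mm above the pivot axis with the lever upright. A torsion spring k, slack when the lever is square to the boom (turns 1.2 rad each way), is its only tie to the boom. Handle to the stand's -y (positive f) urges the microphone up. Released, it springs back.
- pointer_tip (a point): Tip of the pointer needle, 170 mm from the pivot axis and 90 mm to the far side of the pivot, straight up when the boom is level; moves to the stand's -y as the microphone rises.
- tab_mark (a point): Mark on the dark steel tab on the arc, at the pointer tip's radius and depth; the tip meets it at the wanted boom angle (-0.1 to +0.1 rad). The tab is to stay put. The pointer counts as at the tab within 18 mm, about 0.1 rad.
- mic_end (a point): Free end of the microphone (black and steel, 54 mm thick, 140 mm long), 415 mm from the pivot at the boom's +y end, on the axis of the boom tube (steel, 18 mm thick, 500 mm long, along the stand's y, 37 mm above the pivot when level). Microphone and tube are not to be touched.

How it is judged:
On the way:
1. the pointer is kept at the tab for six seconds (distance between pointer_tip and tab_mark below 0.018 m), for 6 s.
At the end, for the whole second after the job is handed in: the boom lies on its rest again (angle below -0.24 rad) and is still (under 0.1 rad/s), the lever released (value of joint boom below -0.24 rad and velocity of joint boom between -0.1 and 0.1 rad/s); the robot touches nothing.
It fails at once if the boom swings faster than 0.7 rad/s (velocity of joint boom above 0.7 rad/s or velocity of joint boom below -0.7 rad/s).
It fails at once if the boom reaches its upper stop (value of joint boom above 0.255 rad).
It fails at once if the robot touches the boom tube, microphone or counterweight (contact force between any of the arm, the fingers and counterweight above 1 N or contact force between any of the arm, the fingers and boom_c0 above 1 N or contact force between any of the arm, the fingers and boom_c1 above 1 N or contact force between any of the arm, the fingers and boom_c2 above 1 N or contact force between any of the arm, the fingers and boom_c3 above 1 N or contact force between any of the arm, the fingers and boom_c4 above 1 N or contact force between any of the arm, the fingers and boom_c5 above 1 N or contact force between any of the arm, the fingers and boom_c6 above 1 N).
It fails at once if the tab is shifted (distance of tab_mark from where it was at the start of the episode above 0.008 m).
It also fails if it takes over 72 s, if anything falls off the work surface, if the arm or the gripper's body presses on something with over 40 N, if the wrist force passes 120 N, or if a joint passes its speed limit or range.

## Working session

There is one attempt and no reset: what is moved stays moved. The work goes in short steps, Python scripts to look and compute and a tool call to move; the robot and the scene stay as the last step left them, time stands still between calls to the robot, and variables do not carry over. Pictures are saved under pics/ and viewed, at most 10 in all, crops included, and the job is handed in when it is done.

Besides the shell and the picture viewer there is one more tool, called after "Request:" as name(argument=value, ...) on one line, values as JSON. jog_arm: Moves the arm, as the interface text tells. Its arguments: {"type":"object","properties":{"series":{"type":"array"}},"required":["series"]}

```bash
mkdir -p pics; cat > h.py <<'E'
from workcell import *
import numpy as np, cv2
from scipy.spatial.transform import Rotation as R
def snap(n,f):
    im=grab_frame(n); cv2.imwrite('pics/'+f,im[:,:,::-1]); return im
E
python3 - <<'E'
from h import *
o=get_obs(); print({k:np.round(v,3) for k,v in o.items()})
a=snap('scene','a.png'); b=snap('side','b.png')
cv2.imwrite('pics/ab.png',cv2.resize(np.hstack([a,b])[:,:,::-1],(800,300)))
for c in ('scene','side'):
  for t in ('pivot','grip','pointer_tip','tab_mark','mic_end','counterweight','stand'):
    r=mark_of(c,t); print(c,t,[(np.round(x['position'],3),round(x['p'],2)) for x in r[:2]])
print(get_obs()['clock'])
E
```

```text
{'clock': np.float64(0.0), 'joints': array([-1.442,  0.151,  1.438, -0.   ,  1.554, -0.134]), 'qvel': array([-0.001,  0.   , -0.001,  0.001,  0.001, -0.   ]), 'effort': array([ 4.0000e-03, -7.1306e+01, -5.7086e+01, -0.0000e+00,  9.0000e-03,
       -0.0000e+00]), 'tcp_pos': array([ 0.149, -0.555,  0.253]), 'eef_rot': array([-3.14 , -0.   ,  0.263]), 'force': array([ 1.064, -0.042, -0.073]), 'wrist_torque': array([-0.017,  0.023, -0.033]), 'gripper_force': np.float64(0.0), 'opening': np.float64(1.003)}
scene pivot [(array([ 0.597, -0.061,  0.138]), 0.68)]
scene grip [(array([ 0.526, -0.016,  0.265]), 0.67)]
scene pointer_tip [(array([ 0.689, -0.029,  0.31 ]), 0.65)]
scene tab_mark [(array([ 0.69 , -0.067,  0.31 ]), 0.66)]
scene mic_end []
scene counterweight [(array([ 0.576, -0.219,  0.222]), 0.94), (array([ 0.598, -0.064,  0.139]), 0.68)]
scene stand [(array([ 0.594, -0.059, -0.004]), 0.87)]
side pivot [(array([ 0.6  , -0.063,  0.141]), 0.88)]
side grip [(array([ 0.526, -0.013,  0.262]), 0.8)]
side pointer_tip [(array([ 0.69 , -0.032,  0.303]), 0.78), (array([0.649, 0.345, 0.068]), 0.55)]
side tab_mark [(array([ 0.684, -0.065,  0.307]), 0.69)]
side mic_end [(array([0.65 , 0.346, 0.069]), 0.88)]
side counterweight [(array([ 0.577, -0.22 ,  0.22 ]), 0.85)]
side stand [(array([ 0.598, -0.062, -0.001]), 0.63)]
0.8
```

View pics/a.png

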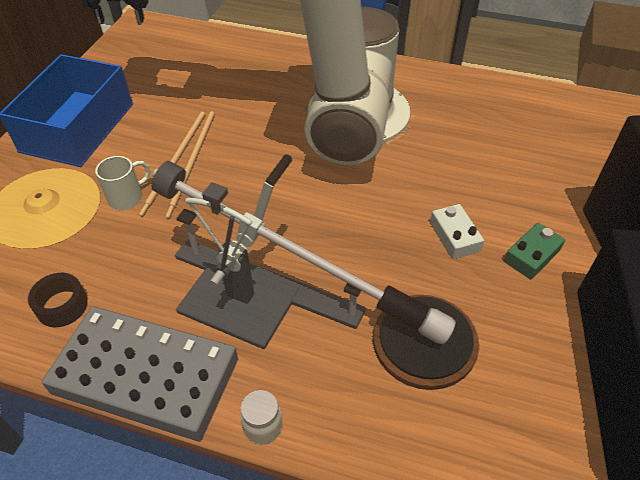

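View pics/b.png

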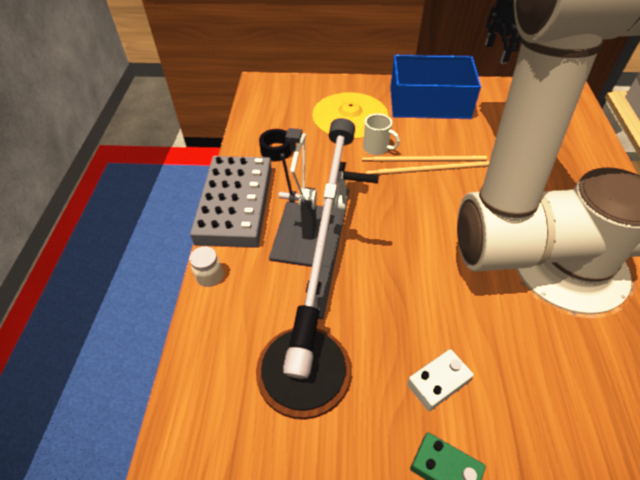

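The scene picture shows the stand at about (240,280), with the mic's silver end at (437,325) and the lever handle at (280,170). In the side picture the mic end is at (298,360) and the handle at (362,178). The marks agree with the given geometry, so I'll fit it and build a boom-angle tracker.

```bash
cat > fit.py <<'E'
from h import *
from scipy.optimize import least_squares
T=('pivot','grip','pointer_tip','tab_mark','mic_end','counterweight')
D=[]
for rep in range(2):
  for c in ('scene','side'):
    grab_frame(c)
    for t in T:
      r=mark_of(c,t)
      if r and r[0]['p']>.5: D.append((t,r[0]['position']))
def loc(p,t):
  at=p[4]; s=lambda a,v: R.from_rotvec([a,0,0]).apply(v); a=-.26
  return {'pivot':np.zeros(3),'grip':s(a,[-.078,0,.13]),'pointer_tip':s(a,[.09,0,.17]),'tab_mark':s(at,[.09,0,.17]),
   'mic_end':s(a,[0,.415,.037]),'counterweight':s(a,[0,-.17-p[5],.037])}[t]
w=lambda p,t: p[:3]+R.from_euler('z',p[3]).apply(loc(p,t))
f=least_squares(lambda p: np.concatenate([w(p,t)-np.array(x) for t,x in D]+[[p[5]]]),[.6,-.06,.14,-.13,0,0],loss='soft_l1',f_scale=.005)
print(np.round(f.x,4)); np.save('geo.npy',f.x)
for t,x in D: print(t,np.round((np.array(x)-w(f.x,t))*1000,1))
E
python3 fit.py
cat > trk.py <<'E'
from h import *
from scipy.optimize import minimize_scalar
g=np.load('geo.npy')
def mic(a,l=.395): return g[:3]+(R.from_euler('z',g[3])*R.from_rotvec([a,0,0])).apply([0,l,.037])
def proj(c,X):
  P=camera_params(c); f=240/np.tan(np.radians(P['vertical_fov']/2)); x=(P['world_to_cam']@np.r_[X,1])[:3]
  return np.array([P['cx']+f*x[0]/x[2],P['cy']+f*x[1]/x[2]])
def blob(c,im,aguess=None):
  hsv=cv2.cvtColor(im,cv2.COLOR_RGB2HSV); m=((hsv[...,1]<70)&(hsv[...,2]>110)).astype(np.uint8)
  roi=np.zeros_like(m)
  for a in np.linspace(-.28,.2,13): cv2.circle(roi,tuple(int(v) for v in proj(c,mic(a))),26,1,-1)
  m=cv2.morphologyEx(m*roi,cv2.MORPH_OPEN,np.ones((11,11),np.uint8)) # drops the thin tube
  n,l,s,ce=cv2.connectedComponentsWithStats(m)
  if n<2: return None
  i=1+np.argmax(s[1:,4]); return ce[i],s[i,4]
E
python3 - <<'E'
from trk import *
for c in ('scene','side'):
  im=grab_frame(c)
  print(c,blob(c,im),[np.round(proj(c,mic(a)),1) for a in (-.26,-.15,-.05,.05)])
o=get_obs();print(o['clock'])
# approach: hover 0.1 back along lever axis at f=-.26, gripper aligned
def pose(f,back): 
  Rs=R.from_euler('z',g[3]); L=Rs*R.from_rotvec([f,0,0])
  return g[:3]+L.apply([-.078,0,.133+back]), L*R.from_rotvec([np.pi,0,0])
p0=np.array(o['tcp_pos']);R0=R.from_euler('xyz',o['eef_rot'])
for b in (.12,0):
  p,r=pose(-.26,b); print(p.round(4), 'row',R0.inv().apply(p-p0).round(4),np.degrees((R0.inv()*r).as_rotvec()).round(2))
E
```

```text
[ 0.597  -0.0621  0.1403 -0.1322 -0.0393  0.0024]
pivot [ 2.6 -1.  -0.7]
grip [ 1.   0.4 -0.1]
pointer_tip [-4.2  0.5 -0.1]
tab_mark [-0.2  0.5  1.1]
mic_end [ 2.1 -1.4  0.5]
counterweight [-0.3 -2.9 -0.2]
pivot [4.  1.  1.4]
grip [ 2.7  1.8 -2.1]
pointer_tip [-2.7  0.7 -2.2]
tab_mark [-2.4 -0.1  0.6]
mic_end [-1.6  0.9 -2.5]
counterweight [0.5 2.2 1.1]
pivot [ 0.7 -0.6  0.1]
grip [164.3 -11.1  42. ]
pointer_tip [-4.5  1.   2.2]
tab_mark [-2.7 -0.4 -0.3]
mic_end [ 1.8 -2.2 -1.2]
counterweight [-2.3 -1.3 -0.5]
pivot [-0.1  1.5 -0.4]
grip [ 3.5  2.9 -3.3]
pointer_tip [-2.6 -1.  -0.5]
tab_mark [ 1.2  0.6 -1. ]
mic_end [-3.6  1.  -0.4]
counterweight [0.5 0.7 3.1]
scene (array([438.52023121, 324.96531792]), np.int32(692)) [array([439.7, 327.1]), array([446.1, 315. ]), array([449.9, 302.4]), array([451.6, 288.2])]
side (array([297.18507891, 361.30272597]), np.int32(697)) [array([297.5, 365.5]), array([295.9, 358.4]), array([294.8, 349.3]), array([294.1, 337.5])]
2.3
[0.5283 0.0126 0.3848] row [ 0.5135 -0.4499 -0.1314] [-14.71  -2.94  22.51]
[ 0.5242 -0.0179  0.2688] row [ 0.5016 -0.4214 -0.0155] [-14.71  -2.94  22.51]
```

Request:
jog_arm(series=[[1, 0.03, -0.022, -0.015, 0, 0, 0], [1, 0.06, -0.045, -0.03, 0, 0, 0], [1, 0.09, -0.067, -0.045, 0, 0, 0], [1, 0.12, -0.09, -0.05, 0, 0, 0], [1, 0.14, -0.11, -0.06, 0, 0, 0]])

```text
clock: 2.72
tcp_pos: [0.2573, -0.4106, 0.3135]
eef_rot: [-3.142, -0.001, 0.263]
force: [0.9, -0.1, -0.6]
opening: 1.001
gripper_force: 0.0
```

Request:
jog_arm(series=[[1, 0.03, -0.022, -0.015, 0, 0, 0], [1, 0.06, -0.045, -0.03, 0, 0, 0], [1, 0.09, -0.067, -0.045, 0, 0, 0], [1, 0.12, -0.09, -0.06, 0, 0, 0], [1, 0.14, -0.11, -0.07, 0, 0, 0]])

```text
clock: 3.13
tcp_pos: [0.3639, -0.268, 0.3849]
eef_rot: [3.14, -0.001, 0.264]
force: [2.0, -0.6, 0.3]
opening: 1.002
gripper_force: 0.0
```

```bash
cat > to.py <<'E'
import sys
from trk import *
def pose(f,back): 
  L=R.from_euler('z',g[3])*R.from_rotvec([f,0,0])
  return g[:3]+L.apply([-.078,0,.133+back]), L*R.from_rotvec([np.pi,0,0])
o=get_obs(); p0=np.array(o['tcp_pos']);R0=R.from_euler('xyz',o['eef_rot'])
print(o['clock'],p0.round(4),o['force'].round(2),o['opening'])
for b in (.12,0):
  p,r=pose(-.26,b); print('row',R0.inv().apply(p-p0).round(4),np.degrees((R0.inv()*r).as_rotvec()).round(2))
E
python3 to.py
```

```text
3.1333 [ 0.3639 -0.268   0.3849] [ 2.03 -0.58  0.33] 1.0019857790063436
row [ 2.318e-01 -2.281e-01  1.000e-04] [-14.65  -3.03  22.54]
row [ 0.2198 -0.1998  0.1161] [-14.65  -3.03  22.54]
```

Request:
jog_arm(series=[[1, 0.028, -0.028, 0, 0, 0, 0], [1, 0.056, -0.056, 0, 0, 0, 0], [1, 0.08, -0.08, 0, 0, 0, 0], [1, 0.11, -0.11, 0, 0, 0, 0], [1, 0.13, -0.13, 0, 0, 0, 0]])

```text
clock: 3.55
tcp_pos: [0.4552, -0.108, 0.3835]
eef_rot: [-3.141, -0.001, 0.264]
force: [-0.6, -0.6, -0.4]
opening: 1.0
gripper_force: 0.0
```

Request:
jog_arm(series=[[1, 0.025, -0.025, 0, -3, -0.6, 4.5], [1, 0.05, -0.05, 0, -6, -1.2, 9], [1, 0.075, -0.07, 0, -9, -1.8, 13.5], [1, 0.1, -0.09, 0, -12, -2.4, 18], [1, 0.102, -0.098, 0, -14.6, -3, 22.5]])

```text
clock: 3.97
tcp_pos: [0.5293, 0.0137, 0.3826]
eef_rot: [2.881, 0.0, -0.133]
force: [0.5, -0.4, -1.4]
opening: 1.0
gripper_force: 0.0
```

```bash
python3 to.py; cat >> to.py <<'E'
if len(sys.argv)>1:
  P=camera_params('wrist');o=get_obs();im=snap('wrist',sys.argv[1]); print(P['T_tool_cam'].round(3))
E
python3 to.py w1.png|tail -4
```

```text
3.9667 [0.5293 0.0137 0.3826] [ 0.49 -0.43 -1.39] 1.0002899289230314
row [-0.0008  0.0017 -0.0018] [ 0.03  0.03 -0.06]
row [-0.0008  0.0016  0.1182] [ 0.03  0.03 -0.06]
[[ 0.    -0.965 -0.262  0.066]
 [ 1.     0.     0.001 -0.001]
 [-0.001 -0.262  0.965 -0.121]
 [ 0.     0.     0.     1.   ]]
```

View pics/w1.png

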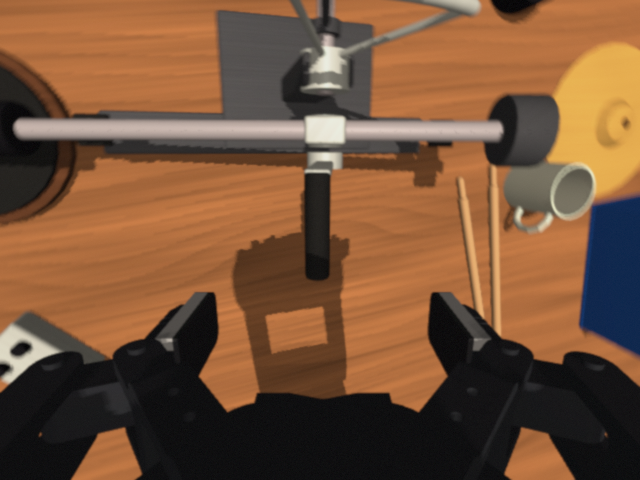

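The wrist picture shows the handle bar from about (318,170) to (316,275), centred between the open fingers. I'll compare that with the predicted projection before descending.

```bash
python3 - <<'E'
from trk import *
o=get_obs(); P=camera_params('wrist'); f=240/np.tan(np.radians(P['vertical_fov']/2))
R0=R.from_euler('xyz',o['eef_rot']); p0=np.array(o['tcp_pos'])
def pj(X):
  t=np.r_[R0.inv().apply(X-p0),1]; c=np.linalg.inv(P['T_tool_cam'])@t; return np.r_[P['cx']+f*c[0]/c[2],P['cy']+f*c[1]/c[2],c[2]].round(3)
L=R.from_euler('z',g[3])*R.from_rotvec([-.26,0,0])
for x in (-.116,-.078,-.04): print(x,pj(g[:3]+L.apply([x,0,.13])),pj(g[:3]+L.apply([x,0,.139])))
print('f',f); grab_frame('wrist')
for r in mark_of('wrist','grip')[:2]: print(r, R0.inv().apply(r['position']-p0).round(4),pj(np.array(r['position'])))
m=masks_of('wrist','grip')
for r in m[:1]:
  ys,xs=np.where(r['mask']); print(r['p'],xs.min(),xs.max(),ys.min(),ys.max())
E
```

```text
-0.116 [3.26087e+02 2.88048e+02 2.61000e-01] [3.26263e+02 2.93095e+02 2.52000e-01]
-0.078 [3.25918e+02 2.38548e+02 2.51000e-01] [3.26095e+02 2.42030e+02 2.42000e-01]
-0.04 [3.25735e+02 1.84899e+02 2.40000e-01] [3.25913e+02 1.86523e+02 2.32000e-01]
f 352.1497925587009
{'position': [0.5226, -0.0104, 0.2604], 'p': 0.8} [-0.0021 -0.0076  0.124 ] [3.13153e+02 2.40910e+02 2.54000e-01]
0.67 302 340 150 278
```

Request:
jog_arm(series=[[1, 0.002, -0.001, 0.03, 0, 0, 0], [1, 0.003, -0.002, 0.055, 0, 0, 0], [1, 0.003, -0.002, 0.08, 0, 0, 0], [1, 0.003, -0.002, 0.08, 0, 0, 0]])

```text
clock: 4.5
tcp_pos: [0.5263, -0.0102, 0.3017]
eef_rot: [2.884, 0.007, -0.133]
force: [-0.4, -0.3, -0.9]
opening: 1.0
gripper_force: 0.0
```

```bash
python3 to.py w2.png; python3 - <<'E'
from h import *
o=get_obs();R0=R.from_euler('xyz',o['eef_rot']); p0=np.array(o['tcp_pos']); P=camera_params('wrist');print(P['cx'],P['cy'])
for r in mark_of('wrist','grip')[:2]: print(r['p'], R0.inv().apply(r['position']-p0).round(4))
E
```

```text
4.5 [ 0.5263 -0.0102  0.3017] [-0.4  -0.28 -0.88] 0.9998841762918287
row [-0.0016 -0.0009 -0.0862] [-0.12  0.38  0.04]
row [-0.0008 -0.0007  0.0338] [-0.12  0.38  0.04]
[[ 0.    -0.965 -0.262  0.066]
 [ 1.     0.     0.001 -0.001]
 [-0.001 -0.262  0.965 -0.121]
 [ 0.     0.     0.     1.   ]]
322.67291914490596 238.39519200066496
0.92 [-0.0042 -0.0114  0.0426]
```

View pics/w2.png

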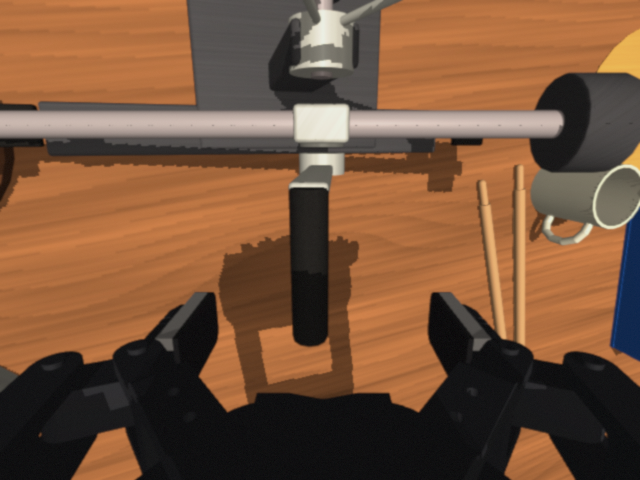

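The closer view shows the bar at columns 291–328 and rows 183–345. Its centre is about 7 mm to the tool's −y side, so the lever rests near f = −0.31. I'll align to it, descend and grip.

Request:
jog_arm(series=[[1, 0.002, -0.004, 0.01, -1.5, 0, 0], [1, 0.004, -0.007, 0.022, -3, 0.3, 0], [1, 0.004, -0.007, 0.034, -3, 0.3, 0], [1, 0.004, -0.007, 0.035, -3, 0.3, 0]])

```text
clock: 4.93
tcp_pos: [0.5312, -0.0111, 0.2692]
eef_rot: [2.832, -0.003, -0.13]
force: [-0.6, -0.7, -0.6]
opening: 0.995
gripper_force: 0.0
```

Request:
jog_arm(series=[[0, 0, 0, 0, 0, 0, 0], [0, 0, 0, 0, 0, 0, 0], [0, 0, 0, 0, 0, 0, 0], [0, 0, 0, 0, 0, 0, 0], [0, 0, 0, 0, 0, 0, 0]])

```text
clock: 5.35
tcp_pos: [0.5315, -0.0111, 0.2703]
eef_rot: [2.831, -0.004, -0.131]
force: [0.0, 0.5, -0.7]
opening: 0.3
gripper_force: 0.0
```

Request:
jog_arm(series=[[0, 0, 0, 0, 0, 0, 0], [0, 0, 0, 0, 0, 0, 0], [0, 0, 0, 0, 0, 0, 0], [0, 0, 0, 0, 0, 0, 0], [0, 0, 0, 0, 0, 0, 0]])

```text
clock: 5.77
tcp_pos: [0.5315, -0.0109, 0.2703]
eef_rot: [2.831, -0.004, -0.131]
force: [-1.9, 2.0, 6.2]
opening: 0.19
gripper_force: 58.4
```

```bash
python3 to.py w3.png; python3 - <<'E'
from trk import *
o=get_obs();print(o['force'],o['wrist_torque'],o['gripper_force'],o['opening'])
ims={c:grab_frame(c) for c in('scene','side')}
for c in ims: print(c,blob(c,ims[c]))
E
```

```text
5.7667 [ 0.5315 -0.0109  0.2703] [-1.86  1.96  6.16] 0.18957644414887817
row [-0.0058  0.0131 -0.116 ] [ 2.9  -0.26  0.01]
row [-0.0063  0.0071  0.0038] [ 2.9  -0.26  0.01]
[[ 0.    -0.965 -0.262  0.066]
 [ 1.     0.     0.001 -0.001]
 [-0.001 -0.262  0.965 -0.121]
 [ 0.     0.     0.     1.   ]]
[-0.33283071  2.41764396  6.65056326] [ 0.04328995  0.21221156 -0.07848544] 58.415701389312744 0.1892886350224152
scene (array([438.45156695, 325.04843305]), np.int32(702))
side (array([297.2179676 , 361.47569956]), np.int32(679))
```

View pics/w3.png

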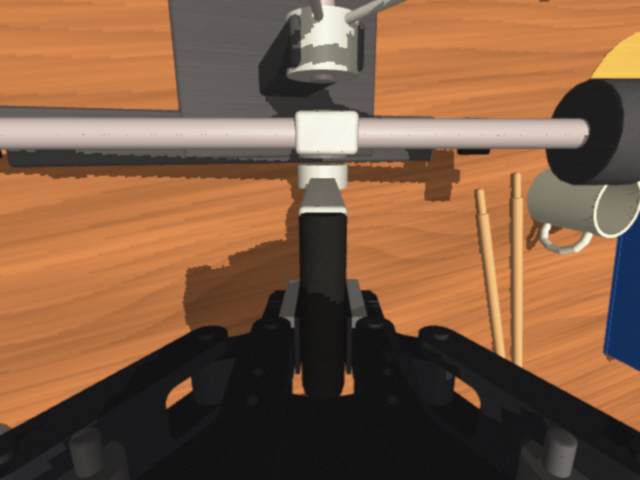

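Gripped: opening 0.19, and the picture shows the bar between the pads at columns 300–345. Next is the particle-filter estimator and planner.

```bash
cat > st.py <<'E'
# usage: st.py goal vmax   (goal angle; 'none' = just estimate)
import sys, os
from trk import *
from scipy.optimize import least_squares
J,G,K,C,B=.065,.45,.30,.02,.06; r=.134; dt=.01; H=.517; AT=g[4]
ref={'scene':np.array([438.48,325.0]),'side':np.array([297.2,361.4])}
def meas():
  es=[]
  for c in ref:
    b=blob(c,grab_frame(c))
    if b is None or not 400<b[1]<1000: print('bad blob',c,b); continue
    d=ref[c]-proj(c,mic(-.26))
    es.append((c,b[0]-d))
  out=[minimize_scalar(lambda a:sum(np.sum((proj(c,mic(a))-z)**2) for c,z in s),bounds=(-.32,.3),method='bounded').x for s in ([es]+[[e] for e in es])]
  return out
def flev(o): 
  return (R.from_euler('z',-g[3])*R.from_euler('xyz',o['eef_rot'])*R.from_rotvec([-np.pi,0,0])).as_rotvec()[0]
def step(a,w,T,ks,f,fd):
  acc=(-T+G*np.sin(a)+K*ks*(f-a)+C*(fd-w)-B*w)/J
  w=w+acc*dt; a=a+w*dt
  hit=a<-.26; return np.where(hit,-.26,a),np.where(hit,np.maximum(w,0),w)
if __name__=='__main__':
  o=get_obs(); t,f=o['clock'],flev(o); rng=np.random.default_rng(int(t*1000)); N=4000
  if os.path.exists('pf.npz'):
    z=np.load('pf.npz'); a,w,T,ks,t0,f0=[z[k] for k in('a','w','T','ks','t','f')]
  else: a=np.full(N,-.26);w=np.zeros(N);T=rng.uniform(-.05,.21,N);ks=rng.normal(1,.04,N);t0,f0=t,f
  def prop(a,w,t0,f0,t1,f1):
    n=max(1,round((t1-t0)/dt)); fd=(f1-f0)/max(t1-t0,1e-3) if t1>t0 else 0
    if t1<=t0: return a,w
    for i in range(n):
      a,w=step(a,w,T,ks,f0+(f1-f0)*(i+.5)/n,fd); w=w+rng.normal(0,.006*np.sqrt(dt),N)*(a>-.26)
    return a,w
  a,w=prop(a,w,float(t0),float(f0),t,f)
  ms=meas(); o2=get_obs(); am=ms[0]
  a,w=prop(a,w,t,f,t+.05,f)   # pictures are on average at +0.025..0.05
  p=np.exp(-.5*((a-am)/.008)**2)+1e-9; i=rng.choice(N,N,p=p/p.sum())
  a,w,T,ks=a[i],w[i],T[i],ks[i]; T=T+rng.normal(0,.003,N); ks=ks+rng.normal(0,.003,N)
  up=a>-.258; a=np.where(up,a+rng.normal(0,.001,N),a); w=np.where(up,w+rng.normal(0,.004,N),w)
  f2=flev(o2); a,w=prop(a,w,t+.05,f,o2['clock'],f2)
  np.savez('pf.npz',a=a,w=w,T=T,ks=ks,t=o2['clock'],f=f2)
  print('t%.2f f%.3f meas %s | a %.3f±%.3f w %.3f±%.3f T %.3f±%.3f ks %.2f up %.2f | F %s g%.0f tab %.3f'%(o2['clock'],f2,np.round(ms,3),a.mean(),a.std(),w.mean(),w.std(),T.mean(),T.std(),ks.mean(),up.mean(),o2['force'].round(1),o2['gripper_force'],AT))
  if len(sys.argv)>2:
    goal,v=float(sys.argv[1]),float(sys.argv[2]); A,W,TT,KS=a.mean(),w.mean(),T.mean(),ks.mean()
    def sim(u):
      x,y,fl,res,k=A,W,f2,[],0; tr=[]
      for ui in u:
        for j in range(52):
          fd=ui if j<42 else 0; fl+=fd*dt; k+=1
          acc=(-TT+G*np.sin(x)+K*KS*(fl-x)+C*(fd-y)-B*y)/J; y+=acc*dt; x+=y*dt
          if k%8==0:
            s=np.sign(goal-A); rf=A+s*min(v*k*dt,abs(goal-A)); wr=s*v if v*k*dt<abs(goal-A) else 0
            res+=[(x-rf)/.02,(y-wr)/.1]
        tr.append((round(x,3),round(y,3),round(fl,3)))
      return res,tr
    q=least_squares(lambda u:np.r_[sim(u)[0],u/.4],np.zeros(6),bounds=(-.7,.7))
    df=q.x[0]*.4167; print('df %.3f plan'%df,sim(q.x)[1])
    for i in range(1,6): e=df*i/5; print([0,0,round(r*np.sin(e),4),round(r*(1-np.cos(e)),4),round(np.degrees(e),2),0,0])
E
python3 st.py
```

```text
t6.02 f-0.311 meas [-0.261 -0.26  -0.261] | a -0.260±0.000 w 0.000±0.000 T 0.081±0.076 ks 1.00 up 0.00 | F [-1.1  1.9  5.7] g58 tab -0.039
```

Request:
jog_arm(series=[[0, 0, 0.0067, 0.0002, 2.86, 0, 0], [0, 0, 0.0134, 0.0007, 5.73, 0, 0], [0, 0, 0.02, 0.0015, 8.59, 0, 0], [0, 0, 0.0266, 0.0027, 11.46, 0, 0], [0, 0, 0.0332, 0.0042, 14.32, 0, 0]])

```text
clock: 6.43
tcp_pos: [0.5272, -0.0438, 0.2766]
eef_rot: [3.083, -0.005, -0.13]
force: [-0.6, 0.6, 1.7]
opening: 0.187
gripper_force: 58.8
```

```bash
python3 st.py
```

```text
t6.53 f-0.059 meas [-0.26  -0.26  -0.258] | a -0.260±0.000 w 0.000±0.000 T 0.080±0.076 ks 1.00 up 0.00 | F [-1.   3.   6.8] g59 tab -0.039
```

Request:
jog_arm(series=[[0, 0, 0.0019, 0, 0.8, 0, 0], [0, 0, 0.0038, 0, 1.6, 0, 0], [0, 0, 0.0056, 0.0001, 2.4, 0, 0], [0, 0, 0.0075, 0.0002, 3.2, 0, 0], [0, 0, 0.0094, 0.0003, 4, 0, 0]])

```text
clock: 6.95
tcp_pos: [0.526, -0.0529, 0.2768]
eef_rot: [-3.133, -0.004, -0.131]
force: [-1.8, -0.1, 7.2]
opening: 0.187
gripper_force: 59.4
```

```bash
python3 st.py
```

```text
t7.05 f0.008 meas [-0.26  -0.26  -0.258] | a -0.260±0.001 w 0.001±0.007 T 0.082±0.075 ks 1.00 up 0.02 | F [-1.6  1.   7.2] g59 tab -0.039
```

Request:
jog_arm(series=[[0, 0, 0.0019, 0, 0.8, 0, 0], [0, 0, 0.0038, 0, 1.6, 0, 0], [0, 0, 0.0056, 0.0001, 2.4, 0, 0], [0, 0, 0.0075, 0.0002, 3.2, 0, 0], [0, 0, 0.0094, 0.0003, 4, 0, 0]])

```text
clock: 7.47
tcp_pos: [0.5247, -0.0622, 0.2764]
eef_rot: [-3.063, -0.004, -0.131]
force: [-1.3, -0.4, 6.4]
opening: 0.189
gripper_force: 59.5
```

```bash
python3 st.py
```

```text
t7.57 f0.078 meas [-0.26  -0.26  -0.258] | a -0.260±0.002 w 0.002±0.011 T 0.093±0.070 ks 1.00 up 0.04 | F [-1.4 -0.5  7.6] g60 tab -0.039
```

Still at rest, so I'll keep creeping up.

Request:
jog_arm(series=[[0, 0, 0.0019, 0, 0.8, 0, 0], [0, 0, 0.0038, 0, 1.6, 0, 0], [0, 0, 0.0056, 0.0001, 2.4, 0, 0], [0, 0, 0.0075, 0.0002, 3.2, 0, 0], [0, 0, 0.0094, 0.0003, 4, 0, 0]])

```text
clock: 7.98
tcp_pos: [0.5235, -0.0715, 0.2754]
eef_rot: [-2.994, -0.004, -0.131]
force: [-1.8, -0.8, 8.3]
opening: 0.191
gripper_force: 59.5
```

```bash
python3 st.py
```

```text
t8.08 f0.148 meas [-0.26  -0.26  -0.258] | a -0.260±0.002 w 0.002±0.010 T 0.106±0.063 ks 1.00 up 0.04 | F [-2.2 -0.5  6.9] g60 tab -0.039
```

Request:
jog_arm(series=[[0, 0, 0.0019, 0, 0.8, 0, 0], [0, 0, 0.0038, 0, 1.6, 0, 0], [0, 0, 0.0056, 0.0001, 2.4, 0, 0], [0, 0, 0.0075, 0.0002, 3.2, 0, 0], [0, 0, 0.0094, 0.0003, 4, 0, 0]])

```text
clock: 8.5
tcp_pos: [0.5223, -0.0807, 0.2737]
eef_rot: [-2.924, -0.004, -0.131]
force: [-1.8, -1.1, 8.3]
opening: 0.187
gripper_force: 59.6
```

```bash
python3 st.py
```

```text
t8.60 f0.218 meas [-0.26  -0.26  -0.258] | a -0.260±0.002 w 0.002±0.010 T 0.118±0.056 ks 1.00 up 0.03 | F [-2.3 -1.   8.2] g60 tab -0.039
```

Request:
jog_arm(series=[[0, 0, 0.0019, 0, 0.8, 0, 0], [0, 0, 0.0038, 0, 1.6, 0, 0], [0, 0, 0.0056, 0.0001, 2.4, 0, 0], [0, 0, 0.0075, 0.0002, 3.2, 0, 0], [0, 0, 0.0094, 0.0003, 4, 0, 0]])

```text
clock: 9.02
tcp_pos: [0.5211, -0.0898, 0.2714]
eef_rot: [-2.854, -0.004, -0.131]
force: [-2.9, -2.0, 8.1]
opening: 0.191
gripper_force: 59.7
```

```bash
python3 st.py -0.04 0.12
```

```text
t9.12 f0.287 meas [-0.26  -0.26  -0.259] | a -0.260±0.002 w 0.002±0.009 T 0.127±0.051 ks 1.00 up 0.04 | F [-1.6 -1.8  8.9] g60 tab -0.039
df 0.292 plan [(np.float64(-0.307), np.float64(-0.075), np.float64(0.581)), (np.float64(-0.261), np.float64(0.297), np.float64(0.806)), (np.float64(-0.092), np.float64(0.279), np.float64(0.512)), (np.float64(-0.021), np.float64(-0.03), np.float64(0.298)), (np.float64(-0.044), np.float64(0.003), np.float64(0.494)), (np.float64(-0.039), np.float64(-0.007), np.float64(0.424))]
[0, 0, np.float64(0.0078), np.float64(0.0002), np.float64(3.34), 0, 0]
[0, 0, np.float64(0.0156), np.float64(0.0009), np.float64(6.69), 0, 0]
[0, 0, np.float64(0.0233), np.float64(0.002), np.float64(10.03), 0, 0]
[0, 0, np.float64(0.031), np.float64(0.0036), np.float64(13.37), 0, 0]
[0, 0, np.float64(0.0385), np.float64(0.0057), np.float64(16.71), 0, 0]
```

Request:
jog_arm(series=[[0, 0, 0.0019, 0, 0.8, 0, 0], [0, 0, 0.0038, 0, 1.6, 0, 0], [0, 0, 0.0056, 0.0001, 2.4, 0, 0], [0, 0, 0.0075, 0.0002, 3.2, 0, 0], [0, 0, 0.0094, 0.0003, 4, 0, 0]])

```text
clock: 9.53
tcp_pos: [0.52, -0.0987, 0.2684]
eef_rot: [-2.784, -0.004, -0.131]
force: [-2.6, -2.0, 8.2]
opening: 0.187
gripper_force: 59.8
```

```bash
python3 st.py
```

```text
t9.63 f0.357 meas [-0.239 -0.24  -0.236] | a -0.248±0.013 w 0.052±0.052 T 0.090±0.052 ks 1.00 up 0.55 | F [-3.8 -2.   9.9] g60 tab -0.039
```

```bash
sed -i 's#/.008)#/.005)#' st.py; python3 st.py -0.04 0.12
```

```text
t9.73 f0.357 meas [-0.228 -0.23  -0.221] | a -0.223±0.006 w 0.132±0.016 T 0.049±0.008 ks 1.01 up 1.00 | F [-3.3 -3.7  9.5] g60 tab -0.039
df -0.109 plan [(np.float64(-0.155), np.float64(0.103), np.float64(0.246)), (np.float64(-0.098), np.float64(0.134), np.float64(0.275)), (np.float64(-0.045), np.float64(0.045), np.float64(0.155)), (np.float64(-0.038), np.float64(-0.004), np.float64(0.171)), (np.float64(-0.04), np.float64(0.001), np.float64(0.188)), (np.float64(-0.04), np.float64(-0.001), np.float64(0.18))]
[0, 0, np.float64(-0.0029), np.float64(0.0), np.float64(-1.25), 0, 0]
[0, 0, np.float64(-0.0059), np.float64(0.0001), np.float64(-2.51), 0, 0]
[0, 0, np.float64(-0.0088), np.float64(0.0003), np.float64(-3.76), 0, 0]
[0, 0, np.float64(-0.0117), np.float64(0.0005), np.float64(-5.01), 0, 0]
[0, 0, np.float64(-0.0146), np.float64(0.0008), np.float64(-6.26), 0, 0]
```

Request:
jog_arm(series=[[0, 0, -0.0029, 0, -1.25, 0, 0], [0, 0, -0.0059, 0.0001, -2.5, 0, 0], [0, 0, -0.0088, 0.0003, -3.75, 0, 0], [0, 0, -0.0117, 0.0005, -5, 0, 0], [0, 0, -0.0146, 0.0008, -6.25, 0, 0]])

```text
clock: 10.15
tcp_pos: [0.5218, -0.0847, 0.2728]
eef_rot: [-2.895, -0.004, -0.131]
force: [-2.6, -1.9, 8.6]
opening: 0.191
gripper_force: 59.6
```

```bash
python3 st.py -0.04 0.12
```

```text
t10.25 f0.247 meas [-0.14  -0.144 -0.132] | a -0.134±0.005 w 0.145±0.020 T 0.046±0.008 ks 1.01 up 1.00 | F [-2.6 -3.1  9.9] g60 tab -0.039
df -0.039 plan [(np.float64(-0.07), np.float64(0.105), np.float64(0.207)), (np.float64(-0.038), np.float64(0.008), np.float64(0.133)), (np.float64(-0.041), np.float64(-0.0), np.float64(0.179)), (np.float64(-0.04), np.float64(0.0), np.float64(0.17)), (np.float64(-0.04), np.float64(0.0), np.float64(0.172)), (np.float64(-0.04), np.float64(-0.0), np.float64(0.171))]
[0, 0, np.float64(-0.0011), np.float64(0.0), np.float64(-0.45), 0, 0]
[0, 0, np.float64(-0.0021), np.float64(0.0), np.float64(-0.9), 0, 0]
[0, 0, np.float64(-0.0032), np.float64(0.0), np.float64(-1.36), 0, 0]
[0, 0, np.float64(-0.0042), np.float64(0.0001), np.float64(-1.81), 0, 0]
[0, 0, np.float64(-0.0053), np.float64(0.0001), np.float64(-2.26), 0, 0]
```

Request:
jog_arm(series=[[0, 0, -0.0012, 0, -0.52, 0, 0], [0, 0, -0.0024, 0, -1.03, 0, 0], [0, 0, -0.0036, 0, -1.55, 0, 0], [0, 0, -0.0048, 0.0001, -2.06, 0, 0], [0, 0, -0.006, 0.0001, -2.58, 0, 0]])

```text
clock: 10.67
tcp_pos: [0.5226, -0.0789, 0.274]
eef_rot: [-2.939, -0.004, -0.131]
force: [-2.0, -1.6, 8.8]
opening: 0.183
gripper_force: 59.6
```

```bash
python3 st.py -0.04 0.12
```

```text
t10.77 f0.203 meas [-0.071 -0.074 -0.066] | a -0.066±0.005 w 0.112±0.021 T 0.044±0.007 ks 1.00 up 1.00 | F [-2.5 -2.5  9.2] g60 tab -0.039
df -0.087 plan [(np.float64(-0.034), np.float64(-0.004), np.float64(0.115)), (np.float64(-0.041), np.float64(-0.0), np.float64(0.182)), (np.float64(-0.04), np.float64(0.0), np.float64(0.163)), (np.float64(-0.04), np.float64(-0.0), np.float64(0.168)), (np.float64(-0.04), np.float64(-0.0), np.float64(0.167)), (np.float64(-0.04), np.float64(0.0), np.float64(0.167))]
[0, 0, np.float64(-0.0023), np.float64(0.0), np.float64(-1.0), 0, 0]
[0, 0, np.float64(-0.0047), np.float64(0.0001), np.float64(-2.0), 0, 0]
[0, 0, np.float64(-0.007), np.float64(0.0002), np.float64(-2.99), 0, 0]
[0, 0, np.float64(-0.0093), np.float64(0.0003), np.float64(-3.99), 0, 0]
[0, 0, np.float64(-0.0117), np.float64(0.0005), np.float64(-4.99), 0, 0]
```

Request:
jog_arm(series=[[0, 0, -0.0023, 0, -1, 0, 0], [0, 0, -0.0047, 0.0001, -2, 0, 0], [0, 0, -0.007, 0.0002, -3, 0, 0], [0, 0, -0.0093, 0.0003, -4, 0, 0], [0, 0, -0.0117, 0.0005, -5, 0, 0]])

```text
clock: 11.18
tcp_pos: [0.5241, -0.0675, 0.2759]
eef_rot: [-3.027, -0.004, -0.131]
force: [-1.4, -0.8, 7.1]
opening: 0.186
gripper_force: 59.5
```

```bash
python3 st.py -0.04 0.12
```

```text
t11.28 f0.115 meas [-0.032 -0.031 -0.033] | a -0.031±0.006 w 0.004±0.020 T 0.044±0.005 ks 1.00 up 1.00 | F [-1.6 -2.   8.1] g60 tab -0.039
df 0.052 plan [(np.float64(-0.038), np.float64(-0.01), np.float64(0.167)), (np.float64(-0.04), np.float64(0.0), np.float64(0.168)), (np.float64(-0.04), np.float64(-0.0), np.float64(0.164)), (np.float64(-0.04), np.float64(-0.0), np.float64(0.165)), (np.float64(-0.04), np.float64(-0.0), np.float64(0.165)), (np.float64(-0.04), np.float64(0.0), np.float64(0.165))]
[0, 0, np.float64(0.0014), np.float64(0.0), np.float64(0.6), 0, 0]
[0, 0, np.float64(0.0028), np.float64(0.0), np.float64(1.19), 0, 0]
[0, 0, np.float64(0.0042), np.float64(0.0001), np.float64(1.79), 0, 0]
[0, 0, np.float64(0.0056), np.float64(0.0001), np.float64(2.38), 0, 0]
[0, 0, np.float64(0.007), np.float64(0.0002), np.float64(2.98), 0, 0]
```

Working well. The six-second hold starts from about t = 10.7, and I'll also check pointer against tab directly.

Request:
jog_arm(series=[[0, 0, 0.0014, 0, 0.6, 0, 0], [0, 0, 0.0028, 0, 1.2, 0, 0], [0, 0, 0.0042, 0.0001, 1.8, 0, 0], [0, 0, 0.0056, 0.0001, 2.4, 0, 0], [0, 0, 0.007, 0.0002, 3, 0, 0]])

```text
clock: 11.7
tcp_pos: [0.5231, -0.0744, 0.2749]
eef_rot: [-2.973, -0.004, -0.131]
force: [-2.4, -1.0, 9.6]
opening: 0.187
gripper_force: 59.7
```

```bash
python3 st.py -0.04 0.12; python3 - <<'E'
from h import *
q=[mark_of(c,t) for c in('scene',) for t in ('pointer_tip','tab_mark')]
print([(np.round(x[0]['position'],4),x[0]['p']) for x in q if x], get_obs()['clock'])
E
```

```text
t11.80 f0.169 meas [-0.043 -0.043 -0.044] | a -0.044±0.006 w -0.020±0.018 T 0.045±0.004 ks 1.01 up 1.00 | F [-1.5  0.2  8.5] g60 tab -0.039
df 0.022 plan [(np.float64(-0.046), np.float64(0.016), np.float64(0.191)), (np.float64(-0.039), np.float64(0.0), np.float64(0.156)), (np.float64(-0.04), np.float64(0.0), np.float64(0.171)), (np.float64(-0.04), np.float64(0.0), np.float64(0.167)), (np.float64(-0.04), np.float64(0.0), np.float64(0.168)), (np.float64(-0.04), np.float64(-0.0), np.float64(0.168))]
[0, 0, np.float64(0.0006), np.float64(0.0), np.float64(0.25), 0, 0]
[0, 0, np.float64(0.0012), np.float64(0.0), np.float64(0.5), 0, 0]
[0, 0, np.float64(0.0018), np.float64(0.0), np.float64(0.75), 0, 0]
[0, 0, np.float64(0.0023), np.float64(0.0), np.float64(1.0), 0, 0]
[0, 0, np.float64(0.0029), np.float64(0.0), np.float64(1.26), 0, 0]
[(array([ 0.6846, -0.0664,  0.3101]), 0.87), (array([ 0.6878, -0.0661,  0.3088]), 0.58)] 11.9
```

Pointer and tab marks differ by only about 3 mm, so it's on target. Holding.

Request:
jog_arm(series=[[0, 0, 0.0007, 0, 0.3, 0, 0], [0, 0, 0.0014, 0, 0.6, 0, 0], [0, 0, 0.002, 0, 0.86, 0, 0], [0, 0, 0.0027, 0, 1.15, 0, 0], [0, 0, 0.0034, 0, 1.45, 0, 0]])

```text
clock: 12.32
tcp_pos: [0.5227, -0.0778, 0.2743]
eef_rot: [-2.948, -0.004, -0.131]
force: [-1.6, -2.2, 8.7]
opening: 0.186
gripper_force: 59.7
```

```bash
python3 st.py -0.04 0.12
```

```text
t12.42 f0.194 meas [-0.059 -0.059 -0.058] | a -0.058±0.006 w -0.003±0.017 T 0.047±0.004 ks 1.01 up 1.00 | F [-2.3 -0.9  8. ] g60 tab -0.039
df 0.011 plan [(np.float64(-0.05), np.float64(0.034), np.float64(0.204)), (np.float64(-0.038), np.float64(0.0), np.float64(0.155)), (np.float64(-0.041), np.float64(0.0), np.float64(0.18)), (np.float64(-0.04), np.float64(0.0), np.float64(0.173)), (np.float64(-0.04), np.float64(0.0), np.float64(0.175)), (np.float64(-0.04), np.float64(-0.0), np.float64(0.175))]
[0, 0, np.float64(0.0003), np.float64(0.0), np.float64(0.12), 0, 0]
[0, 0, np.float64(0.0006), np.float64(0.0), np.float64(0.24), 0, 0]
[0, 0, np.float64(0.0008), np.float64(0.0), np.float64(0.36), 0, 0]
[0, 0, np.float64(0.0011), np.float64(0.0), np.float64(0.48), 0, 0]
[0, 0, np.float64(0.0014), np.float64(0.0), np.float64(0.6), 0, 0]
```

Request:
jog_arm(series=[[0, 0, 0.0006, 0, 0.25, 0, 0], [0, 0, 0.0012, 0, 0.5, 0, 0], [0, 0, 0.0016, 0, 0.7, 0, 0], [0, 0, 0.0021, 0, 0.9, 0, 0], [0, 0, 0.0023, 0, 1, 0, 0]])

```text
clock: 12.83
tcp_pos: [0.5224, -0.0801, 0.2738]
eef_rot: [-2.93, -0.004, -0.131]
force: [-1.2, -1.8, 8.9]
opening: 0.186
gripper_force: 59.6
```

```bash
python3 st.py -0.04 0.12
```

```text
t12.93 f0.211 meas [-0.052 -0.053 -0.051] | a -0.050±0.006 w 0.040±0.018 T 0.047±0.005 ks 1.01 up 1.00 | F [-2.  -2.   9.4] g60 tab -0.039
df -0.062 plan [(np.float64(-0.037), np.float64(-0.003), np.float64(0.149)), (np.float64(-0.041), np.float64(-0.0), np.float64(0.184)), (np.float64(-0.04), np.float64(0.0), np.float64(0.173)), (np.float64(-0.04), np.float64(-0.0), np.float64(0.176)), (np.float64(-0.04), np.float64(-0.0), np.float64(0.175)), (np.float64(-0.04), np.float64(0.0), np.float64(0.175))]
[0, 0, np.float64(-0.0017), np.float64(0.0), np.float64(-0.71), 0, 0]
[0, 0, np.float64(-0.0033), np.float64(0.0), np.float64(-1.42), 0, 0]
[0, 0, np.float64(-0.005), np.float64(0.0001), np.float64(-2.13), 0, 0]
[0, 0, np.float64(-0.0066), np.float64(0.0002), np.float64(-2.84), 0, 0]
[0, 0, np.float64(-0.0083), np.float64(0.0003), np.float64(-3.55), 0, 0]
```

Request:
jog_arm(series=[[0, 0, -0.0014, 0, -0.6, 0, 0], [0, 0, -0.0028, 0, -1.2, 0, 0], [0, 0, -0.0042, 0.0001, -1.8, 0, 0], [0, 0, -0.0056, 0.0001, -2.4, 0, 0], [0, 0, -0.007, 0.0002, -3, 0, 0]])

```text
clock: 13.35
tcp_pos: [0.5233, -0.0732, 0.2751]
eef_rot: [-2.984, -0.004, -0.131]
force: [-1.7, -1.4, 9.2]
opening: 0.185
gripper_force: 59.6
```

```bash
python3 st.py -0.04 0.12
```

```text
t13.45 f0.158 meas [-0.026 -0.026 -0.026] | a -0.025±0.006 w 0.029±0.018 T 0.046±0.005 ks 1.01 up 1.00 | F [-2.5 -1.7  8.4] g60 tab -0.039
df -0.034 plan [(np.float64(-0.027), np.float64(-0.04), np.float64(0.124)), (np.float64(-0.042), np.float64(-0.0), np.float64(0.197)), (np.float64(-0.039), np.float64(-0.0), np.float64(0.164)), (np.float64(-0.04), np.float64(-0.0), np.float64(0.172)), (np.float64(-0.04), np.float64(-0.0), np.float64(0.17)), (np.float64(-0.04), np.float64(0.0), np.float64(0.171))]
[0, 0, np.float64(-0.0009), np.float64(0.0), np.float64(-0.38), 0, 0]
[0, 0, np.float64(-0.0018), np.float64(0.0), np.float64(-0.77), 0, 0]
[0, 0, np.float64(-0.0027), np.float64(0.0), np.float64(-1.15), 0, 0]
[0, 0, np.float64(-0.0036), np.float64(0.0), np.float64(-1.54), 0, 0]
[0, 0, np.float64(-0.0045), np.float64(0.0001), np.float64(-1.92), 0, 0]
```

Request:
jog_arm(series=[[0, 0, -0.0009, 0, -0.4, 0, 0], [0, 0, -0.0018, 0, -0.8, 0, 0], [0, 0, -0.0027, 0, -1.15, 0, 0], [0, 0, -0.0036, 0, -1.55, 0, 0], [0, 0, -0.0045, 0.0001, -1.9, 0, 0]])

```text
clock: 13.87
tcp_pos: [0.5239, -0.0687, 0.2757]
eef_rot: [-3.016, -0.004, -0.131]
force: [-2.6, -2.0, 8.8]
opening: 0.19
gripper_force: 59.7
```

```bash
python3 st.py -0.04 0.12
```

```text
t13.97 f0.125 meas [-0.023 -0.021 -0.025] | a -0.024±0.005 w -0.035±0.018 T 0.046±0.004 ks 1.01 up 1.00 | F [-1.3 -1.1  8.7] g60 tab -0.039
df 0.061 plan [(np.float64(-0.04), np.float64(-0.008), np.float64(0.187)), (np.float64(-0.04), np.float64(-0.0), np.float64(0.168)), (np.float64(-0.04), np.float64(-0.0), np.float64(0.17)), (np.float64(-0.04), np.float64(0.0), np.float64(0.17)), (np.float64(-0.04), np.float64(-0.0), np.float64(0.17)), (np.float64(-0.04), np.float64(-0.0), np.float64(0.17))]
[0, 0, np.float64(0.0016), np.float64(0.0), np.float64(0.7), 0, 0]
[0, 0, np.float64(0.0033), np.float64(0.0), np.float64(1.4), 0, 0]
[0, 0, np.float64(0.0049), np.float64(0.0001), np.float64(2.1), 0, 0]
[0, 0, np.float64(0.0065), np.float64(0.0002), np.float64(2.79), 0, 0]
[0, 0, np.float64(0.0082), np.float64(0.0002), np.float64(3.49), 0, 0]
```

Request:
jog_arm(series=[[0, 0, 0.0014, 0, 0.6, 0, 0], [0, 0, 0.0028, 0, 1.2, 0, 0], [0, 0, 0.0042, 0.0001, 1.8, 0, 0], [0, 0, 0.0056, 0.0001, 2.4, 0, 0], [0, 0, 0.007, 0.0002, 3, 0, 0]])

```text
clock: 14.38
tcp_pos: [0.523, -0.0756, 0.2747]
eef_rot: [-2.963, -0.004, -0.131]
force: [-2.4, -1.9, 8.5]
opening: 0.191
gripper_force: 59.7
```

```bash
python3 st.py -0.04 0.12
```

```text
t14.48 f0.178 meas [-0.045 -0.045 -0.044] | a -0.046±0.005 w -0.027±0.017 T 0.046±0.004 ks 1.01 up 1.00 | F [-2.5 -0.2  7.7] g60 tab -0.039
df 0.022 plan [(np.float64(-0.048), np.float64(0.022), np.float64(0.201)), (np.float64(-0.039), np.float64(0.0), np.float64(0.157)), (np.float64(-0.04), np.float64(0.0), np.float64(0.176)), (np.float64(-0.04), np.float64(0.0), np.float64(0.171)), (np.float64(-0.04), np.float64(0.0), np.float64(0.172)), (np.float64(-0.04), np.float64(-0.0), np.float64(0.172))]
[0, 0, np.float64(0.0006), np.float64(0.0), np.float64(0.26), 0, 0]
[0, 0, np.float64(0.0012), np.float64(0.0), np.float64(0.51), 0, 0]
[0, 0, np.float64(0.0018), np.float64(0.0), np.float64(0.77), 0, 0]
[0, 0, np.float64(0.0024), np.float64(0.0), np.float64(1.02), 0, 0]
[0, 0, np.float64(0.003), np.float64(0.0), np.float64(1.28), 0, 0]
```

Request:
jog_arm(series=[[0, 0, 0.0007, 0, 0.3, 0, 0], [0, 0, 0.0014, 0, 0.6, 0, 0], [0, 0, 0.002, 0, 0.85, 0, 0], [0, 0, 0.0026, 0, 1.1, 0, 0], [0, 0, 0.0033, 0, 1.4, 0, 0]])

```text
clock: 14.9
tcp_pos: [0.5226, -0.0789, 0.2741]
eef_rot: [-2.939, -0.004, -0.131]
force: [-1.3, -1.5, 8.0]
opening: 0.191
gripper_force: 59.6
```

```bash
python3 st.py -0.04 0.12
```

```text
t15.00 f0.203 meas [-0.053 -0.054 -0.053] | a -0.052±0.005 w 0.014±0.017 T 0.047±0.004 ks 1.01 up 1.00 | F [-2.2 -0.9  7.9] g60 tab -0.039
df -0.027 plan [(np.float64(-0.043), np.float64(0.013), np.float64(0.175)), (np.float64(-0.04), np.float64(0.0), np.float64(0.17)), (np.float64(-0.04), np.float64(0.0), np.float64(0.176)), (np.float64(-0.04), np.float64(0.0), np.float64(0.174)), (np.float64(-0.04), np.float64(0.0), np.float64(0.175)), (np.float64(-0.04), np.float64(-0.0), np.float64(0.174))]
[0, 0, np.float64(-0.0007), np.float64(0.0), np.float64(-0.31), 0, 0]
[0, 0, np.float64(-0.0014), np.float64(0.0), np.float64(-0.62), 0, 0]
[0, 0, np.float64(-0.0022), np.float64(0.0), np.float64(-0.93), 0, 0]
[0, 0, np.float64(-0.0029), np.float64(0.0), np.float64(-1.24), 0, 0]
[0, 0, np.float64(-0.0036), np.float64(0.0), np.float64(-1.54), 0, 0]
```

Request:
jog_arm(series=[[0, 0, -0.0007, 0, -0.3, 0, 0], [0, 0, -0.0014, 0, -0.6, 0, 0], [0, 0, -0.0021, 0, -0.9, 0, 0], [0, 0, -0.0028, 0, -1.2, 0, 0], [0, 0, -0.0035, 0, -1.5, 0, 0]])

```text
clock: 15.42
tcp_pos: [0.523, -0.0754, 0.2747]
eef_rot: [-2.966, -0.004, -0.131]
force: [-2.1, -1.6, 7.7]
opening: 0.191
gripper_force: 59.6
```

```bash
python3 st.py -0.04 0.12
```

```text
t15.52 f0.176 meas [-0.045 -0.045 -0.044] | a -0.044±0.006 w 0.012±0.018 T 0.047±0.005 ks 1.01 up 1.00 | F [-2.3 -2.2  7.7] g60 tab -0.039
df -0.003 plan [(np.float64(-0.04), np.float64(0.002), np.float64(0.173)), (np.float64(-0.04), np.float64(0.0), np.float64(0.175)), (np.float64(-0.04), np.float64(0.0), np.float64(0.175)), (np.float64(-0.04), np.float64(0.0), np.float64(0.175)), (np.float64(-0.04), np.float64(0.0), np.float64(0.175)), (np.float64(-0.04), np.float64(-0.0), np.float64(0.175))]
[0, 0, np.float64(-0.0001), np.float64(0.0), np.float64(-0.03), 0, 0]
[0, 0, np.float64(-0.0002), np.float64(0.0), np.float64(-0.07), 0, 0]
[0, 0, np.float64(-0.0002), np.float64(0.0), np.float64(-0.1), 0, 0]
[0, 0, np.float64(-0.0003), np.float64(0.0), np.float64(-0.13), 0, 0]
[0, 0, np.float64(-0.0004), np.float64(0.0), np.float64(-0.16), 0, 0]
```

Request:
jog_arm(series=[[0, 0, 0, 0, 0, 0, 0], [0, 0, 0, 0, 0, 0, 0], [0, 0, 0, 0, 0, 0, 0], [0, 0, 0, 0, 0, 0, 0], [0, 0, 0, 0, 0, 0, 0]])

```text
clock: 15.93
tcp_pos: [0.523, -0.0754, 0.2747]
eef_rot: [-2.965, -0.004, -0.131]
force: [-1.7, -1.8, 7.6]
opening: 0.187
gripper_force: 59.6
```

```bash
python3 st.py -0.04 0.12
```

```text
t16.03 f0.176 meas [-0.034 -0.033 -0.035] | a -0.033±0.005 w 0.019±0.018 T 0.046±0.005 ks 1.01 up 1.00 | F [-1.9 -0.3  7.9] g60 tab -0.039
df -0.034 plan [(np.float64(-0.032), np.float64(-0.022), np.float64(0.142)), (np.float64(-0.041), np.float64(-0.0), np.float64(0.188)), (np.float64(-0.04), np.float64(-0.0), np.float64(0.168)), (np.float64(-0.04), np.float64(-0.0), np.float64(0.173)), (np.float64(-0.04), np.float64(-0.0), np.float64(0.172)), (np.float64(-0.04), np.float64(0.0), np.float64(0.172))]
[0, 0, np.float64(-0.0009), np.float64(0.0), np.float64(-0.39), 0, 0]
[0, 0, np.float64(-0.0018), np.float64(0.0), np.float64(-0.77), 0, 0]
[0, 0, np.float64(-0.0027), np.float64(0.0), np.float64(-1.16), 0, 0]
[0, 0, np.float64(-0.0036), np.float64(0.0), np.float64(-1.54), 0, 0]
[0, 0, np.float64(-0.0045), np.float64(0.0001), np.float64(-1.93), 0, 0]
```

Request:
jog_arm(series=[[0, 0, -0.0009, 0, -0.4, 0, 0], [0, 0, -0.0018, 0, -0.8, 0, 0], [0, 0, -0.0027, 0, -1.15, 0, 0], [0, 0, -0.0036, 0, -1.55, 0, 0], [0, 0, -0.0045, 0.0001, -1.9, 0, 0]])

```text
clock: 16.45
tcp_pos: [0.5236, -0.071, 0.2754]
eef_rot: [-2.999, -0.004, -0.131]
force: [-2.3, -1.2, 8.1]
opening: 0.182
gripper_force: 59.6
```

```bash
python3 st.py -0.04 0.12
```

```text
t16.55 f0.143 meas [-0.03  -0.03  -0.031] | a -0.031±0.006 w -0.020±0.019 T 0.046±0.004 ks 1.01 up 1.00 | F [-1.9 -1.3  8.1] g60 tab -0.039
df 0.040 plan [(np.float64(-0.04), np.float64(-0.004), np.float64(0.183)), (np.float64(-0.04), np.float64(-0.0), np.float64(0.17)), (np.float64(-0.04), np.float64(-0.0), np.float64(0.172)), (np.float64(-0.04), np.float64(0.0), np.float64(0.172)), (np.float64(-0.04), np.float64(0.0), np.float64(0.172)), (np.float64(-0.04), np.float64(-0.0), np.float64(0.172))]
[0, 0, np.float64(0.0011), np.float64(0.0), np.float64(0.46), 0, 0]
[0, 0, np.float64(0.0021), np.float64(0.0), np.float64(0.91), 0, 0]
[0, 0, np.float64(0.0032), np.float64(0.0), np.float64(1.37), 0, 0]
[0, 0, np.float64(0.0043), np.float64(0.0001), np.float64(1.83), 0, 0]
[0, 0, np.float64(0.0053), np.float64(0.0001), np.float64(2.28), 0, 0]
```

Request:
jog_arm(series=[[0, 0, 0.001, 0, 0.42, 0, 0], [0, 0, 0.002, 0, 0.85, 0, 0], [0, 0, 0.003, 0, 1.3, 0, 0], [0, 0, 0.004, 0.0001, 1.7, 0, 0], [0, 0, 0.005, 0.0001, 2.1, 0, 0]])

```text
clock: 16.97
tcp_pos: [0.5229, -0.0759, 0.2746]
eef_rot: [-2.962, -0.004, -0.131]
force: [-2.0, -0.6, 7.7]
opening: 0.184
gripper_force: 59.6
```

```bash
python3 st.py -0.04 0.12
```

```text
t17.07 f0.180 meas [-0.041 -0.04  -0.043] | a -0.041±0.005 w -0.008±0.018 T 0.046±0.004 ks 1.01 up 1.00 | F [-2.9 -1.4  7.6] g60 tab -0.039
df -0.003 plan [(np.float64(-0.042), np.float64(0.005), np.float64(0.177)), (np.float64(-0.04), np.float64(-0.0), np.float64(0.168)), (np.float64(-0.04), np.float64(0.0), np.float64(0.172)), (np.float64(-0.04), np.float64(0.0), np.float64(0.171)), (np.float64(-0.04), np.float64(0.0), np.float64(0.172)), (np.float64(-0.04), np.float64(-0.0), np.float64(0.172))]
[0, 0, np.float64(-0.0001), np.float64(0.0), np.float64(-0.03), 0, 0]
[0, 0, np.float64(-0.0002), np.float64(0.0), np.float64(-0.07), 0, 0]
[0, 0, np.float64(-0.0002), np.float64(0.0), np.float64(-0.1), 0, 0]
[0, 0, np.float64(-0.0003), np.float64(0.0), np.float64(-0.13), 0, 0]
[0, 0, np.float64(-0.0004), np.float64(0.0), np.float64(-0.16), 0, 0]
```

Request:
jog_arm(series=[[0, 0, 0, 0, 0, 0, 0], [0, 0, 0, 0, 0, 0, 0], [0, 0, 0, 0, 0, 0, 0], [0, 0, 0, 0, 0, 0, 0], [0, 0, 0, 0, 0, 0, 0]])

```text
clock: 17.48
tcp_pos: [0.523, -0.076, 0.2746]
eef_rot: [-2.962, -0.004, -0.131]
force: [-2.0, -1.2, 8.0]
opening: 0.184
gripper_force: 59.6
```

```bash
python3 st.py -0.04 0.12
```

```text
t17.58 f0.179 meas [-0.046 -0.046 -0.045] | a -0.045±0.005 w 0.000±0.018 T 0.047±0.004 ks 1.01 up 1.00 | F [-1.9 -1.1  8.1] g60 tab -0.039
df 0.002 plan [(np.float64(-0.043), np.float64(0.01), np.float64(0.182)), (np.float64(-0.04), np.float64(0.0), np.float64(0.168)), (np.float64(-0.04), np.float64(0.0), np.float64(0.175)), (np.float64(-0.04), np.float64(0.0), np.float64(0.173)), (np.float64(-0.04), np.float64(0.0), np.float64(0.174)), (np.float64(-0.04), np.float64(-0.0), np.float64(0.174))]
[0, 0, np.float64(0.0001), np.float64(0.0), np.float64(0.03), 0, 0]
[0, 0, np.float64(0.0001), np.float64(0.0), np.float64(0.05), 0, 0]
[0, 0, np.float64(0.0002), np.float64(0.0), np.float64(0.08), 0, 0]
[0, 0, np.float64(0.0003), np.float64(0.0), np.float64(0.11), 0, 0]
[0, 0, np.float64(0.0003), np.float64(0.0), np.float64(0.14), 0, 0]
```

Request:
jog_arm(series=[[0, 0, 0, 0, 0, 0, 0], [0, 0, 0, 0, 0, 0, 0], [0, 0, 0, 0, 0, 0, 0], [0, 0, 0, 0, 0, 0, 0], [0, 0, 0, 0, 0, 0, 0]])

```text
clock: 18.0
tcp_pos: [0.523, -0.076, 0.2746]
eef_rot: [-2.962, -0.004, -0.131]
force: [-1.1, -1.6, 8.8]
opening: 0.19
gripper_force: 59.6
```

```bash
python3 st.py -0.255 0.1
```

```text
t18.10 f0.179 meas [-0.044 -0.045 -0.043] | a -0.044±0.006 w 0.006±0.018 T 0.047±0.004 ks 1.01 up 1.00 | F [-2.1 -2.2  7.6] g60 tab -0.039
df -0.109 plan [(np.float64(-0.076), np.float64(-0.154), np.float64(0.07)), (np.float64(-0.152), np.float64(-0.097), np.float64(0.24)), (np.float64(-0.2), np.float64(-0.113), np.float64(0.194)), (np.float64(-0.247), np.float64(-0.049), np.float64(0.288)), (np.float64(-0.257), np.float64(0.004), np.float64(0.29)), (np.float64(-0.255), np.float64(-0.004), np.float64(0.265))]
[0, 0, np.float64(-0.0029), np.float64(0.0), np.float64(-1.25), 0, 0]
[0, 0, np.float64(-0.0058), np.float64(0.0001), np.float64(-2.5), 0, 0]
[0, 0, np.float64(-0.0088), np.float64(0.0003), np.float64(-3.75), 0, 0]
[0, 0, np.float64(-0.0117), np.float64(0.0005), np.float64(-5.0), 0, 0]
[0, 0, np.float64(-0.0146), np.float64(0.0008), np.float64(-6.25), 0, 0]
```

Held for over 7 s; lowering now.

Request:
jog_arm(series=[[0, 0, -0.0024, 0, -1, 0, 0], [0, 0, -0.0048, 0.0001, -2, 0, 0], [0, 0, -0.007, 0.0002, -3, 0, 0], [0, 0, -0.0094, 0.0003, -4, 0, 0], [0, 0, -0.0117, 0.0005, -5, 0, 0]])

```text
clock: 18.52
tcp_pos: [0.5245, -0.0643, 0.2762]
eef_rot: [-3.05, -0.004, -0.131]
force: [-1.2, -0.3, 7.2]
opening: 0.189
gripper_force: 59.4
```

```bash
python3 st.py -0.255 0.1
```

```text
t18.62 f0.092 meas [-0.052 -0.051 -0.054] | a -0.057±0.006 w -0.098±0.018 T 0.045±0.004 ks 1.01 up 1.00 | F [-1.4 -2.1  8. ] g60 tab -0.039
df 0.098 plan [(np.float64(-0.113), np.float64(-0.092), np.float64(0.19)), (np.float64(-0.16), np.float64(-0.099), np.float64(0.186)), (np.float64(-0.215), np.float64(-0.109), np.float64(0.212)), (np.float64(-0.253), np.float64(-0.024), np.float64(0.298)), (np.float64(-0.255), np.float64(0.001), np.float64(0.269)), (np.float64(-0.255), np.float64(-0.001), np.float64(0.266))]
[0, 0, np.float64(0.0026), np.float64(0.0), np.float64(1.12), 0, 0]
[0, 0, np.float64(0.0052), np.float64(0.0001), np.float64(2.24), 0, 0]
[0, 0, np.float64(0.0079), np.float64(0.0002), np.float64(3.36), 0, 0]
[0, 0, np.float64(0.0105), np.float64(0.0004), np.float64(4.48), 0, 0]
[0, 0, np.float64(0.0131), np.float64(0.0006), np.float64(5.6), 0, 0]
```

Request:
jog_arm(series=[[0, 0, 0.0026, 0, 1.1, 0, 0], [0, 0, 0.0052, 0.0001, 2.2, 0, 0], [0, 0, 0.0077, 0.0002, 3.3, 0, 0], [0, 0, 0.0103, 0.0004, 4.4, 0, 0], [0, 0, 0.0126, 0.0006, 5.4, 0, 0]])

```text
clock: 19.03
tcp_pos: [0.5228, -0.0769, 0.2745]
eef_rot: [-2.954, -0.004, -0.131]
force: [-2.3, -0.4, 8.3]
opening: 0.184
gripper_force: 59.6
```

```bash
python3 st.py -0.255 0.1
```

```text
t19.13 f0.187 meas [-0.115 -0.115 -0.115] | a -0.120±0.005 w -0.107±0.018 T 0.046±0.004 ks 1.01 up 1.00 | F [-2.4 -0.6  7.8] g60 tab -0.039
df 0.012 plan [(np.float64(-0.173), np.float64(-0.101), np.float64(0.2)), (np.float64(-0.225), np.float64(-0.098), np.float64(0.227)), (np.float64(-0.256), np.float64(-0.01), np.float64(0.306)), (np.float64(-0.254), np.float64(0.0), np.float64(0.264)), (np.float64(-0.255), np.float64(-0.0), np.float64(0.272)), (np.float64(-0.255), np.float64(-0.0), np.float64(0.27))]
[0, 0, np.float64(0.0003), np.float64(0.0), np.float64(0.14), 0, 0]
[0, 0, np.float64(0.0007), np.float64(0.0), np.float64(0.29), 0, 0]
[0, 0, np.float64(0.001), np.float64(0.0), np.float64(0.43), 0, 0]
[0, 0, np.float64(0.0013), np.float64(0.0), np.float64(0.57), 0, 0]
[0, 0, np.float64(0.0017), np.float64(0.0), np.float64(0.71), 0, 0]
```

Request:
jog_arm(series=[[0, 0, 0.0005, 0, 0.2, 0, 0], [0, 0, 0.0009, 0, 0.4, 0, 0], [0, 0, 0.0014, 0, 0.6, 0, 0], [0, 0, 0.0019, 0, 0.8, 0, 0], [0, 0, 0.0023, 0, 1, 0, 0]])

```text
clock: 19.55
tcp_pos: [0.5225, -0.0791, 0.274]
eef_rot: [-2.937, -0.004, -0.131]
force: [-2.2, -1.0, 8.8]
opening: 0.186
gripper_force: 59.6
```

```bash
python3 st.py -0.255 0.08
```

```text
t19.65 f0.204 meas [-0.174 -0.174 -0.172] | a -0.178±0.005 w -0.110±0.018 T 0.047±0.005 ks 1.01 up 1.00 | F [-2.2 -1.1  7.8] g60 tab -0.039
df 0.051 plan [(np.float64(-0.227), np.float64(-0.073), np.float64(0.255)), (np.float64(-0.252), np.float64(-0.021), np.float64(0.285)), (np.float64(-0.256), np.float64(0.001), np.float64(0.279)), (np.float64(-0.255), np.float64(-0.0), np.float64(0.272)), (np.float64(-0.255), np.float64(0.0), np.float64(0.275)), (np.float64(-0.255), np.float64(-0.0), np.float64(0.274))]
[0, 0, np.float64(0.0014), np.float64(0.0), np.float64(0.58), 0, 0]
[0, 0, np.float64(0.0027), np.float64(0.0), np.float64(1.16), 0, 0]
[0, 0, np.float64(0.0041), np.float64(0.0001), np.float64(1.74), 0, 0]
[0, 0, np.float64(0.0054), np.float64(0.0001), np.float64(2.33), 0, 0]
[0, 0, np.float64(0.0068), np.float64(0.0002), np.float64(2.91), 0, 0]
```

Request:
jog_arm(series=[[0, 0, 0.0014, 0, 0.6, 0, 0], [0, 0, 0.0027, 0, 1.2, 0, 0], [0, 0, 0.0041, 0.0001, 1.75, 0, 0], [0, 0, 0.0054, 0.0001, 2.3, 0, 0], [0, 0, 0.0066, 0.0002, 2.8, 0, 0]])

```text
clock: 20.07
tcp_pos: [0.5217, -0.0855, 0.2725]
eef_rot: [-2.888, -0.004, -0.131]
force: [-2.3, -1.1, 9.2]
opening: 0.19
gripper_force: 59.8
```

```bash
python3 st.py -0.26 0.06
```

```text
t20.17 f0.253 meas [-0.227 -0.227 -0.225] | a -0.230±0.005 w -0.081±0.018 T 0.047±0.005 ks 1.01 up 1.00 | F [-2.8 -1.7  8.6] g60 tab -0.039
df 0.039 plan [(np.float64(-0.258), np.float64(-0.021), np.float64(0.293)), (np.float64(-0.261), np.float64(0.002), np.float64(0.282)), (np.float64(-0.26), np.float64(-0.0), np.float64(0.275)), (np.float64(-0.26), np.float64(0.0), np.float64(0.278)), (np.float64(-0.26), np.float64(-0.0), np.float64(0.277)), (np.float64(-0.26), np.float64(0.0), np.float64(0.277))]
[0, 0, np.float64(0.001), np.float64(0.0), np.float64(0.44), 0, 0]
[0, 0, np.float64(0.0021), np.float64(0.0), np.float64(0.89), 0, 0]
[0, 0, np.float64(0.0031), np.float64(0.0), np.float64(1.33), 0, 0]
[0, 0, np.float64(0.0042), np.float64(0.0001), np.float64(1.78), 0, 0]
[0, 0, np.float64(0.0052), np.float64(0.0001), np.float64(2.22), 0, 0]
```

Request:
jog_arm(series=[[0, 0, 0.0007, 0, 0.3, 0, 0], [0, 0, 0.0014, 0, 0.6, 0, 0], [0, 0, 0.0021, 0, 0.9, 0, 0], [0, 0, 0.0021, 0, 0.9, 0, 0], [0, 0, 0.0021, 0, 0.9, 0, 0]])

```text
clock: 20.58
tcp_pos: [0.5214, -0.0875, 0.272]
eef_rot: [-2.873, -0.004, -0.131]
force: [-2.9, -1.7, 8.6]
opening: 0.188
gripper_force: 59.7
```

```bash
python3 st.py
```

```text
t20.68 f0.269 meas [-0.261 -0.26  -0.263] | a -0.260±0.001 w -0.004±0.013 T 0.049±0.005 ks 1.01 up 0.12 | F [-1.6 -1.2  8.5] g60 tab -0.039
```

Landed on the rest. Now the lever goes back to its slack position.

Request:
jog_arm(series=[[0, 0, -0.0067, 0.0002, -2.86, 0, 0], [0, 0, -0.0134, 0.0007, -5.73, 0, 0], [0, 0, -0.02, 0.0015, -8.59, 0, 0], [0, 0, -0.0266, 0.0027, -11.46, 0, 0], [0, 0, -0.0332, 0.0042, -14.32, 0, 0]])

```text
clock: 21.1
tcp_pos: [0.5258, -0.0543, 0.2768]
eef_rot: [-3.125, -0.004, -0.131]
force: [0.5, -0.1, 2.4]
opening: 0.189
gripper_force: 59.0
```

Request:
jog_arm(series=[[0, 0, -0.0067, 0.0002, -2.86, 0, 0], [0, 0, -0.0134, 0.0007, -5.73, 0, 0], [0, 0, -0.02, 0.0015, -8.59, 0, 0], [0, 0, -0.0266, 0.0027, -11.46, 0, 0], [0, 0, -0.0332, 0.0042, -14.32, 0, 0]])

```text
clock: 21.52
tcp_pos: [0.5302, -0.021, 0.2732]
eef_rot: [2.908, -0.005, -0.131]
force: [0.2, 0.9, 2.0]
opening: 0.186
gripper_force: 58.9
```

Request:
jog_arm(series=[[0, 0, -0.002, 0, -0.85, 0, 0], [0, 0, -0.004, 0.0001, -1.7, 0, 0], [0, 0, -0.006, 0.0001, -2.55, 0, 0], [0, 0, -0.008, 0.0002, -3.4, 0, 0], [0, 0, -0.0094, 0.0003, -4, 0, 0]])

```text
clock: 21.93
tcp_pos: [0.5314, -0.012, 0.2706]
eef_rot: [2.84, -0.004, -0.13]
force: [-0.7, 1.9, 7.1]
opening: 0.191
gripper_force: 59.5
```

```bash
python3 st.py
```

```text
t22.03 f-0.301 meas [-0.259 -0.259 -0.262] | a -0.260±0.000 w 0.000±0.000 T 0.049±0.006 ks 1.01 up 0.00 | F [-1.6  2.8  5.5] g60 tab -0.039
```

Request:
jog_arm(series=[[1, 0, 0, 0, 0, 0, 0], [1, 0, 0, 0, 0, 0, 0], [1, 0, 0, 0, 0, 0, 0], [1, 0, 0, 0, 0, 0, 0], [1, 0, 0, 0, 0, 0, 0]])

```text
clock: 22.45
tcp_pos: [0.5312, -0.0126, 0.2702]
eef_rot: [2.841, -0.003, -0.131]
force: [0.1, -0.6, 0.3]
opening: 0.891
gripper_force: 0.0
```

Request:
jog_arm(series=[[1, 0, 0, 0, 0, 0, 0], [1, 0, 0, 0, 0, 0, 0], [1, 0, 0, 0, 0, 0, 0], [1, 0, 0, 0, 0, 0, 0], [1, 0, 0, 0, 0, 0, 0]])

```text
clock: 22.87
tcp_pos: [0.5313, -0.0125, 0.2704]
eef_rot: [2.841, -0.004, -0.131]
force: [-0.4, -0.5, 0.4]
opening: 1.0
gripper_force: 0.0
```

Request:
jog_arm(series=[[1, 0, 0, -0.02, 0, 0, 0], [1, 0, 0, -0.05, 0, 0, 0], [1, 0, 0, -0.08, 0, 0, 0], [1, 0, 0, -0.11, 0, 0, 0], [1, 0, 0, -0.12, 0, 0, 0]])

```text
clock: 23.28
tcp_pos: [0.5358, 0.0236, 0.3892]
eef_rot: [2.842, -0.008, -0.13]
force: [-0.4, 0.3, 1.0]
opening: 0.999
gripper_force: 0.0
```

Request:
jog_arm(series=[[1, 0, 0, 0, 0, 0, 0], [1, 0, 0, 0, 0, 0, 0], [1, 0, 0, 0, 0, 0, 0], [1, 0, 0, 0, 0, 0, 0], [1, 0, 0, 0, 0, 0, 0]])

```text
clock: 23.7
tcp_pos: [0.5353, 0.0224, 0.3841]
eef_rot: [2.841, -0.002, -0.131]
force: [0.4, 0.1, -0.3]
opening: 1.0
gripper_force: 0.0
```

```bash
python3 st.py; python3 st.py; python3 to.py w4.png|head -1
```

```text
t23.80 f-0.300 meas [-0.26  -0.261 -0.259] | a -0.260±0.000 w 0.000±0.000 T 0.049±0.007 ks 1.01 up 0.00 | F [ 0.2 -0.8 -0.7] g0 tab -0.039
t23.90 f-0.300 meas [-0.26  -0.26  -0.258] | a -0.260±0.000 w 0.000±0.000 T 0.049±0.008 ks 1.01 up 0.00 | F [-1.1 -0.2  0.2] g0 tab -0.039
23.9 [0.5354 0.0226 0.3848] [-1.07 -0.24  0.25] 1.0028070422277466
```

View pics/w4.png

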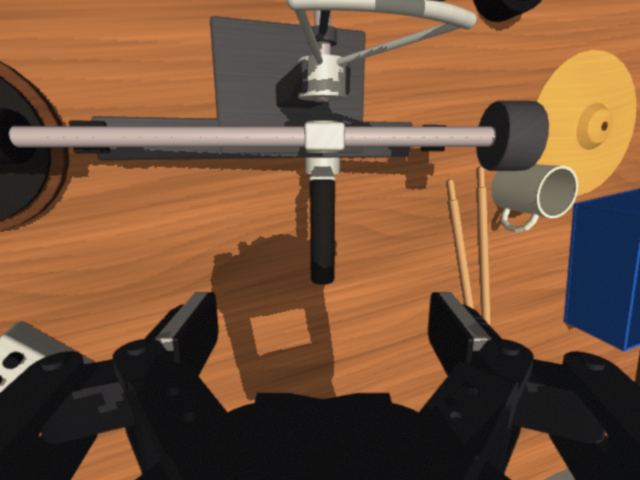

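The picture shows the lever free at (322,230), the fingers clear of it and the boom on its rest. Handing in.

```bash
python3 -c "
from workcell import *
print(sign_off())"
```

```text
the job is handed in; nothing more can be done
None
```

The boom was raised by its lever, its pointer was held at the tab for about 7 s by my camera estimate, and it was lowered gently back onto its rest. The lever is released and the arm is clear; I handed the job in at about 24 s, and sign-off gave no verdict.

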